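# Settle a flywheel on balancing rollers and clip a weight on its light side

### The arm

A 7-joint arm with a two-finger parallel gripper is mounted at the origin on the work surface; the furniture and walls round the work are solid. World frame = base frame: x ahead of the robot, y to its left, z up, the work surface at z = 0. Lengths are in m, angles in degrees, forces in N, time in s.
With the tool pointing down it reaches from about 0.425 to 0.875 m from the base axis. Payload 4.7 kg.
Tool frame: the origin (TCP) lies at the very end of the fingers, on their centre line; the grasp point (between the pads) lies 19 mm behind it (env.grasp_offset is the distance from the TCP to the grasp point, in m); z points along the fingers, y is the line along which they close (so a half turn about z gives the same grasp; the last joint's range is limited). The gripper opens to 87 mm and grips with 3 to 60 N. Pads are 19 mm wide; open, the fingers measure 117 mm over their backs; the gripper's body (75 mm by 190 mm) begins 51 mm behind the grasp point.
Start: joints at [-63.593, 18.392, -4.016, 83.108, 1.295, 78.541, -3.26], TCP at [0.281, 0.586, 0.183] pointing down, gripper open.
Joint ranges: [-163.93, 163.93], [-17.29, 119.83], [-79.2, 71.16], [3.27, 140.29], [-89.18, 269.18], [5.43, 117.66], [-154.24, 154.24]. Speed limits (degrees/s): [147.25, 147.25, 180, 180, 180, 180, 180].

### API

Orientations are given as [roll, pitch, yaw] about the fixed x, y, z axes, in that order (R = Rz(yaw) Ry(pitch) Rx(roll)).
In Python, from cell import env gives the robot as it stands. The module is installed in compiled form; this text tells all that it offers.
- The arm moves only by the tool drive_tool, never from a script. Its argument "moves" is one flat list of numbers, 5 for each row, row after row: the shift along the tool's x, y, z in units of 40 mm (1.0 is 40 mm), then the turn about the tool's z in units of 10 degrees (1.0 is 10 degrees), then the finger opening in mm, from 0 to 87. A call has 1 to 5 rows; each row is the pose to reach, as a shift and turn from the pose commanded when the call began, along the tool's axes at that moment; what a row does not reach only later rows make up. A row lasts 1/8 s, in which the tool goes at most 62.5 mm and 10.7 degrees, less where a joint would pass 70% of its speed; a pose out of reach is approached as far as the arm can. A call with a gripper value outside its range is refused whole. The fingers move at their own pace and stop on an object; "squeeze" is the grip in N (left out, the last holds). Time passes only in rows, so rows that repeat a pose let the fingers close. It gives the time, the measured TCP pose, the force, the opening and the grip force at its end, in the units of the state.
- env.get_obs(): the state, without advancing time (a new reading comes with each control period).
- env.read_camera(name): name is "scene" or "side" or "wrist"; returns (picture, depth): 420x560x3 uint8, red, green, blue; 420x560 float32, m along the optical axis (not along the pixel's ray), 0 where there is no reading.
- env.camera_model(name): a dict with "K" (3x3 intrinsics, pixels), "k1" (the pictures are not rectified: a ray, as slopes to the right and down, at radius r is drawn at 1 + k1 r^2 times it, then the intrinsics apply), "rvec" (rotation vector, rad) and "tvec" (3), from world to camera coordinates, as OpenCV has them; the wrist camera has in their place "tool_from_camera" (4x4, takes a point from camera to tool coordinates, whose origin is the TCP and whose axes are the flange's). Camera axes: x right, y down, z forward; pixel columns grow to the right and rows downward; lengths in m; the calibration is good to about 2 mm. A picture is of the moment at which its call begins: read the wrist's pose just before it. camera_model takes no time and is no camera call.
- env.sign_off(): hands the job in; it is judged then, once.
The state is a dict: "time_s": time; "qpos": joint angles; "joint_velocities": joint speeds; "effort": joint torques, N m; "tool_pos": TCP position; "tool_rot": TCP orientation; "force": force on the tool from outside, world axes, zero at the start; "wrist_torque": the same for the moment, N m; "grip_width": finger opening in m; "grasp_force": force on a finger pad.
Only numpy, scipy, OpenCV 4.12 (cv2) and the standard library are available. Lean on these libraries where they do the work, as an engineer would, in place of code of your own. Each camera call takes 0.05 s, during which the arm holds its last target. There are 200 camera calls.

### The job

Balance the flywheel: take it from the sloping rest, lay its shaft on the four rollers of the balancing stand, let go and let it settle until its heavy side hangs down. When it has come to rest, set the U-shaped clip weight astride the rim at the very top, opposite the heavy side, and leave both at rest there without disturbing the nut, the gauge or the machine foot.

Things in the scene. Friction and masses are not known exactly. Their poses are not given: they have to be found in the camera images.
- flywheel: Aluminium flywheel, 0.6 to 0.9 kg: disc 110 mm across, 22 mm thick, flat faces; hub 28 mm across, 34 mm long; steel shaft 14 mm across, 96 mm long. Origin at the disc's centre, z along the shaft. It starts leaning in the sloping rest, its heavy side (see heavy_side) not at the bottom. Pinch it across its 22 mm thickness at the uppermost rim (30 mm of face is bare there).
- heavy_side (a point): Point in the disc 40 mm from the shaft axis (x axis: outward from the shaft; z along the shaft): the heavy side, about 5.5 g m of imbalance, at the middle of three round dark steel plugs, 17 mm across, flush in both faces. On the free rollers it swings to hang below the shaft and comes to rest in a few seconds.
- rest: Fixed grey sloping rest, base 125 (x) by 112 by 10 mm. Origin under the base's middle, z up. The flywheel's centre lies 86 mm above it, the shaft in its x-z plane, +x end up 30 deg. So the wheel leans 30 deg, top of rim towards its -x, against two bars (y = +-39 mm, to 20 mm above the shaft), its rim on two pins. To pinch the rim the tool must lean as much; lift out up the slope.
- stand: Fixed dark steel balancing stand, base 115 (x) by 120 (y) by 10 mm. Origin under the base's middle, z up. The shaft is to lie along its x axis, either way round. Cheeks at x = +-42 mm, 6 mm thick, 76 mm high; inside each a pair of free rollers, 26 mm across, 10 mm wide, centred at x = +-30, y = +-15 mm, 69 mm up.
- roller_seat (a point): Where the centre of the flywheel is when its shaft lies in the rollers and it is midway between the cheeks: on the stand's axis, 82 mm above the worktop. The top of the rim is then 137 mm up. The shaft may lie up to 8 mm off the middle along its length.
- clip_weight: U-shaped aluminium clip weight, 40 g, standing on its two legs: 38 mm wide (x), 26 mm long (y), 32 mm high. Origin at the centre of its underside. Legs 5 mm thick, 28 mm clear between them along x; bridge 12 mm thick with two small ribs below that rest on the rim; astride the rim its x lies along the shaft and its origin about 18 mm below the top of the rim. Grip it across its 38 mm width.
- knurled_nut: Bystander: grey knurled nut, 40 mm in diameter, 22 mm high; origin under its centre. It may stand in the clip weight's place and the clip weight in its.
- pressure_gauge: Bystander: small round pressure gauge lying on its back, 72 by 53 by 28 mm; origin under its centre.
- machine_foot: Bystander: white machine foot, a stub cylinder 42 mm in diameter, 32 mm high; origin under its centre.
Things that resemble listed ones, but are neither listed nor needed, are in the scene too. Leave any green look-alike of the clip_weight alone.

How it is judged (in metres and radians):
On the way, in this order (a step that is already met when the one before it is completed fails the run):
1. the flywheel is lifted out of the sloping rest (distance of flywheel from where it was at the start of the episode above 0.06 m), for 0.1 s.
2. the flywheel lies on the rollers, let go, and has come to rest with its heavy side down, before the clip weight is put on (z of flywheel in the frame of stand between 0.079 and 0.085 m and horizontal distance between flywheel and roller_seat below 0.009 m and angle between the z axis of flywheel and the x axis of stand, either way round below 0.06 rad and z of heavy_side in the frame of stand below 0.047 m and angular speed of flywheel below 0.15 rad/s and contact force between the fingers and flywheel below 0.1 N and distance between clip_weight and flywheel above 0.08 m), for 0.3 s.
At the end, for the whole second after the job is handed in: The shaft lies on the rollers (centre within 9 mm, 0.06 rad), heavy side within 29 degrees of straight down; the clip weight sits astride the rim, ribs on it, within 13 mm of the point opposite the heavy side and 6 mm of mid-thickness; both are released and at rest (z of flywheel in the frame of stand between 0.079 and 0.085 m and horizontal distance between flywheel and roller_seat below 0.009 m and angle between the z axis of flywheel and the x axis of stand, either way round below 0.06 rad and z of heavy_side in the frame of stand below 0.047 m and angular speed of flywheel below 0.15 rad/s and contact force between the fingers and flywheel below 0.1 N and x of clip_weight in the frame of heavy_side between -0.083 and -0.071 m and y of clip_weight in the frame of heavy_side between -0.013 and 0.013 m and z of clip_weight in the frame of heavy_side between -0.006 and 0.006 m and linear speed of clip_weight below 0.02 m/s and contact force between the fingers and clip_weight below 0.1 N); the robot touches nothing.
It fails at once if the knurled nut is moved more than 30 mm (distance of knurled_nut from where it was at the start of the episode above 0.03 m).
It fails at once if the pressure gauge is moved more than 30 mm (distance of pressure_gauge from where it was at the start of the episode above 0.03 m).
It fails at once if the machine foot is moved more than 30 mm (distance of machine_foot from where it was at the start of the episode above 0.03 m).
It also fails if it takes over 61 s, if anything falls off the work surface, if the arm or the gripper's body presses on something with over 40 N, if the wrist force passes 120 N, or if a joint passes its speed limit or range.

## Working session

There is one attempt and no reset: what is moved stays moved. The work goes in short steps, Python scripts to look and compute and a tool call to move; the robot and the scene stay as the last step left them, time stands still between calls to the robot, and variables do not carry over. Pictures are saved under pics/ and viewed, at most 10 in all, crops included, and the job is handed in when it is done.

Besides the shell and the picture viewer there is one more tool, called after "Emit:" by a JSON object that holds its "op" and its "data". drive_tool: Moves the arm, as the interface text tells. Its arguments: {"type":"object","properties":{"moves":{"type":"array","items":{"type":"number"}},"squeeze":{"type":"number"}},"required":["moves"]}

```bash
mkdir -p pics; cat > h.py <<'E'
import numpy as np, cv2
from cell import env
from scipy.spatial.transform import Rotation as R
def cam(name):
    o=env.get_obs(); m=env.camera_model(name); img,d=env.read_camera(name)
    K=np.array(m["K"]); k1=m["k1"]
    if name=="wrist":
        T=np.eye(4); T[:3,:3]=R.from_euler('xyz',o["tool_rot"],degrees=True).as_matrix(); T[:3,3]=o["tool_pos"]
        T=T@np.array(m["tool_from_camera"])
    else:
        Rm=cv2.Rodrigues(np.array(m["rvec"],float))[0]; T=np.eye(4); T[:3,:3]=Rm.T; T[:3,3]=-Rm.T@np.array(m["tvec"]).ravel()
    H,W=d.shape; u,v=np.meshgrid(np.arange(W),np.arange(H))
    pts=np.stack([u,v],-1).reshape(-1,1,2).astype(float)
    n=cv2.undistortPoints(pts,K,np.array([k1,0,0,0,0.])).reshape(H,W,2)
    P=np.concatenate([n,np.ones((H,W,1))],-1)*d[...,None]
    P=P@T[:3,:3].T+T[:3,3]; P[d==0]=np.nan
    return img,d,P
def save(f,img): cv2.imwrite("pics/"+f,img[...,::-1])
E
python3 - <<'E'
from h import *
o=env.get_obs(); print({k:np.round(v,3) for k,v in o.items()}, env.grasp_offset)
a=[cam(n) for n in("scene","side","wrist")]
for n,x in zip(("scene","side","wrist"),a): np.savez("/tmp/"+n,img=x[0],P=x[2]); print(n, env.camera_model(n))
save("scene.png",a[0][0]);save("side.png",a[1][0])
save("w0.png",a[2][0])
E
```

```text
{'time_s': np.float64(0.0), 'qpos': array([-63.593,  18.441,  -4.014,  83.176,   1.296,  78.541,  -3.261]), 'joint_velocities': array([ 0.056,  0.049, -0.037,  0.053, -0.085, -0.078,  0.055]), 'effort': array([-0.0000e+00, -4.9127e+01, -4.0500e-01, -3.1253e+01, -6.4000e-02,
        4.4000e-02,  0.0000e+00]), 'tool_pos': array([0.281, 0.586, 0.182]), 'tool_rot': array([-1.79888e+02,  7.00000e-03,  1.54400e+02]), 'force': array([-0.3  , -0.436,  1.124]), 'wrist_torque': array([-0.011,  0.059, -0.016]), 'grasp_force': np.float64(0.0), 'grip_width': np.float64(0.087)} 0.0187
scene {'K': array([[392.20584659,   0.        , 278.55709686],
       [  0.        , 392.20584659, 211.59839218],
       [  0.        ,   0.        ,   1.        ]]), 'k1': -0.11211355500445115, 'rvec': array([ 1.90191893, -0.64938274,  0.43268103]), 'tvec': array([-0.34468635,  0.19854525,  0.63920193])}
side {'K': array([[486.16279083,   0.        , 278.91293075],
       [  0.        , 486.16279083, 203.23690155],
       [  0.        ,   0.        ,   1.        ]]), 'k1': 0.027352793691065365, 'rvec': array([ 2.04093693, -0.39801464,  0.23871482]), 'tvec': array([-0.44345041,  0.18822076,  1.08779687])}
wrist {'K': array([[352.32652501,   0.        , 282.54948935],
       [  0.        , 352.32652501, 207.85483882],
       [  0.        ,   0.        ,   1.        ]]), 'k1': -0.06796245584299178, 'tool_from_camera': array([[-4.81931024e-04, -9.65310092e-01, -2.61105715e-01,
         7.11798113e-02],
       [ 9.99999845e-01, -5.38063020e-04,  1.43492508e-04,
         4.04037107e-04],
       [-2.79006095e-04, -2.61105605e-01,  9.65310201e-01,
        -2.02257901e-01],
       [ 0.00000000e+00,  0.00000000e+00,  0.00000000e+00,
         1.00000000e+00]])}
```

View pics/scene.png

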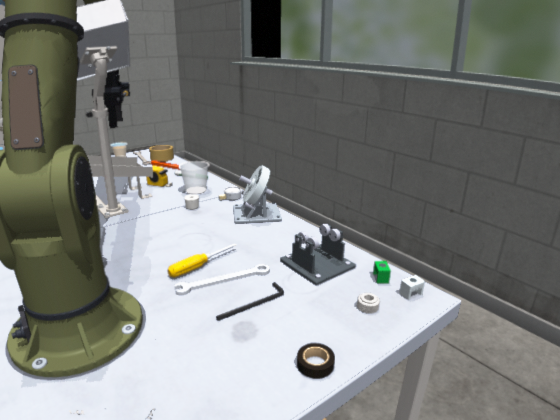

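View pics/side.png

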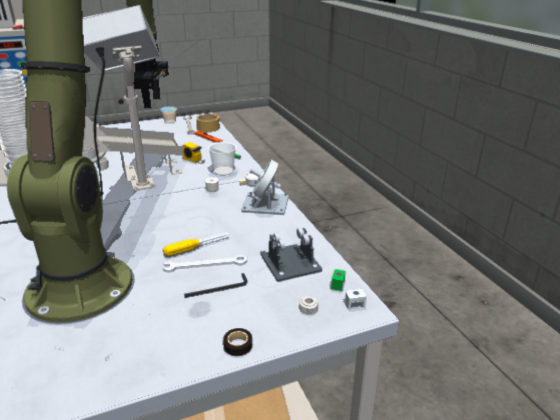

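```bash
python3 - <<'E'
from h import *
for n,boxes in {"scene":{"stand":(270,220,360,285),"clip":(398,272,428,302),"green":(370,258,394,286),"nut":(354,288,384,314),"rest":(230,160,285,225),"foot":(182,190,204,212),"gauge":(216,184,244,203)},"side":{"stand":(258,225,325,280),"clip":(342,284,370,312),"nut":(297,292,321,316),"rest":(238,158,292,215),"foot":(202,174,222,194),"gauge":(240,172,260,188)}}.items():
    z=np.load(f"/tmp/{n}.npz");P=z["P"]
    for k,(a,b,c,d) in boxes.items():
        Q=P[b:d,a:c].reshape(-1,3);Q=Q[np.isfinite(Q).all(1)]
        Q=Q[(Q[:,2]>.005)&(Q[:,2]<.2)]
        print(n,k,len(Q),"lo",np.round(np.percentile(Q,2,0),3),"hi",np.round(np.percentile(Q,98,0),3), end=' ')
        for lo,hi in((.005,.02),):
            S=Q[(Q[:,2]>lo)&(Q[:,2]<hi)]
            if len(S)>10:
                r=cv2.minAreaRect((S[:,:2]*1000).astype(np.float32)); print(np.round(r[0],1),np.round(r[1],1),round(r[2],1),end='')
        T=Q[Q[:,2]>Q[:,2].max()-.012]; print(' top',np.round(T.mean(0),3))
E
```

```text
scene stand 2545 lo [ 0.414 -0.15   0.006] hi [ 0.517 -0.044  0.08 ] [504.5 -34.1] [302.2 176.6] 53.3 top [ 0.465 -0.095  0.076]
scene clip 379 lo [ 0.518 -0.297  0.006] hi [ 0.555 -0.267  0.033] [ 537.1 -281.4] [28.1 37.2] 81.8 top [ 0.534 -0.284  0.03 ]
scene green 311 lo [ 0.515 -0.232  0.006] hi [ 0.551 -0.191  0.033] [ 526.  -209.6] [45.6 23.2] 87.5 top [ 0.532 -0.213  0.03 ]
scene nut 362 lo [ 0.422 -0.276  0.006] hi [ 0.455 -0.242  0.023] [ 438.7 -258.1] [35.2 41. ] 31.0 top [ 0.437 -0.259  0.019]
scene rest 1751 lo [0.455 0.141 0.007] hi [0.574 0.348 0.131] [534.6 236.5] [189.1 127. ] 62.3 top [0.531 0.187 0.131]
scene foot 222 lo [0.382 0.338 0.005] hi [0.474 0.464 0.034] [421.3 403.3] [141.   54.2] 55.6 top [0.398 0.353 0.03 ]
scene gauge 237 lo [0.488 0.234 0.006] hi [0.555 0.376 0.051] [515.6 341.1] [21.1 66.5] 62.7 top [0.5   0.241 0.05 ]
side stand 1900 lo [ 0.414 -0.149  0.006] hi [ 0.519 -0.04   0.081] [469.4 -70. ] [165.8 115. ] 89.6 top [ 0.468 -0.093  0.077]
side clip 289 lo [ 0.519 -0.297  0.007] hi [ 0.555 -0.268  0.035] [ 542.5 -262. ] [66.9 37.7] 77.8 top [ 0.537 -0.285  0.031]
side nut 280 lo [ 0.421 -0.275  0.006] hi [ 0.457 -0.24   0.024] [ 439.9 -256.1] [38.7 38.9] 80.8 top [ 0.439 -0.259  0.019]
side rest 1541 lo [0.455 0.143 0.007] hi [0.577 0.357 0.131] [550.8 322.2] [381.2 140.3] 73.8 top [0.533 0.187 0.131]
side foot 158 lo [0.38  0.338 0.006] hi [0.416 0.378 0.034] [425.6 384.1] [116.8  37.6] 45.8 top [0.398 0.354 0.03 ]
side gauge 222 lo [0.484 0.165 0.007] hi [0.539 0.373 0.105] [511.2 344.5] [19.1 45.8] 58.0 top [0.494 0.213 0.101]
```

```bash
python3 - <<'E'
from h import *
a=cv2.imread("pics/scene.png")[155:310,215:435]
cv2.imwrite("pics/crop.png",cv2.resize(a,None,fx=3.6,fy=3.6,interpolation=cv2.INTER_CUBIC))
E
```

```text
(no output)
```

View pics/crop.png

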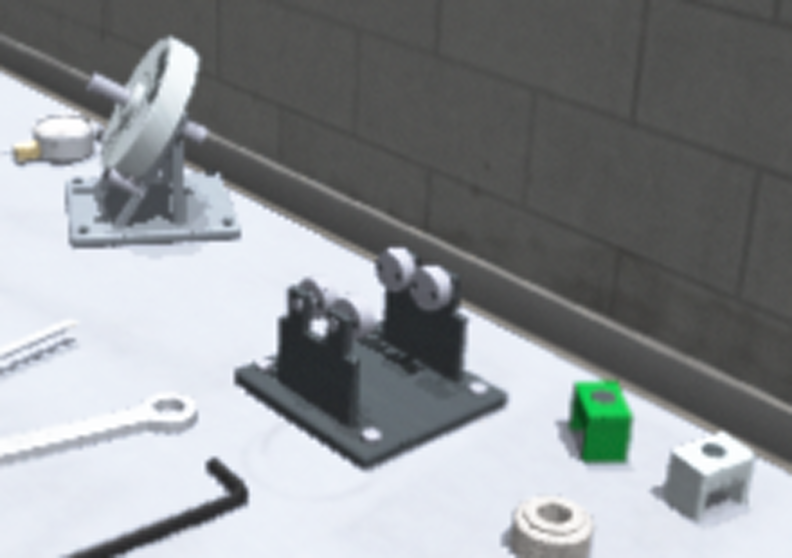

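View pics/w0.png

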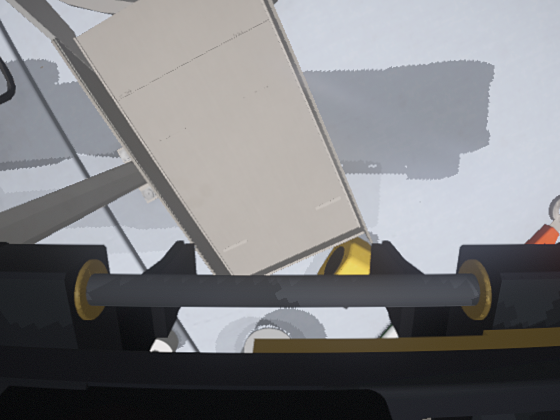

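```bash
python3 - <<'E'
from h import *
A=[np.load(f"/tmp/{n}.npz") for n in("scene","side")]
Q=np.concatenate([a["P"][150:].reshape(-1,3) for a in A]);Q=Q[np.isfinite(Q).all(1)]
def box(x0,x1,y0,y1,z0,z1): return Q[(Q[:,0]>x0)&(Q[:,0]<x1)&(Q[:,1]>y0)&(Q[:,1]<y1)&(Q[:,2]>z0)&(Q[:,2]<z1)]
def rect(n,S): r=cv2.minAreaRect((S[:,:2]*1000).astype(np.float32)); print(n,len(S),np.round(r[0],1),np.round(r[1],1),round(r[2],1))
rect("stand base",box(.36,.6,-.18,0,.005,.013)); 
T=box(.36,.6,-.18,0,.04,.09)
c,l,_=[None]*3
_,l,c=cv2.kmeans(T[:,:2].astype(np.float32),2,None,(3,50,1e-6),5,0);print("cheeks",c,np.degrees(np.arctan2(*(c[1]-c[0])[::-1])))
rect("rest base",box(.42,.62,.1,.31,.005,.013))
W=box(.42,.62,.1,.31,.03,.2); np.save("/tmp/W",W)
for k in range(3,14): 
    S=W[(W[:,2]>k*.01)&(W[:,2]<k*.01+.01)]
    print(k,len(S),np.round(S.min(0),3),np.round(S.max(0),3),np.round(S.mean(0),3))
# obstacles
w=np.load("/tmp/wrist.npz");P=w["P"]
for v in range(20,420,60): print([tuple(np.round(P[v,u],2)) for u in range(40,560,96)])
a=A[0]["P"][:,:]
for (u,v) in((100,55),(108,100),(110,150),(113,205),(130,170),(120,90),(90,165),(195,175),(140,185),(60,60)): print((u,v),np.round(a[v,u],3))
E
```

```text
stand base 2334 [444.1 -87.8] [127.2 172. ] 88.0
cheeks [[ 0.43172744 -0.09413012]
 [ 0.503633   -0.09793376]] -3.027993
rest base 1299 [517.2 204.2] [117.9 125.6] 61.0
3 65 [0.479 0.155 0.03 ] [0.553 0.23  0.04 ] [0.509 0.181 0.035]
4 124 [0.466 0.155 0.04 ] [0.553 0.259 0.05 ] [0.493 0.183 0.046]
5 153 [0.465 0.156 0.05 ] [0.549 0.259 0.06 ] [0.492 0.188 0.055]
6 182 [0.474 0.156 0.06 ] [0.555 0.255 0.07 ] [0.509 0.184 0.065]
7 166 [0.475 0.155 0.07 ] [0.557 0.254 0.08 ] [0.505 0.179 0.075]
8 118 [0.479 0.153 0.08 ] [0.536 0.257 0.09 ] [0.498 0.174 0.085]
9 186 [0.484 0.15  0.09 ] [0.558 0.256 0.1  ] [0.502 0.181 0.095]
10 202 [0.479 0.152 0.1  ] [0.544 0.251 0.11 ] [0.504 0.193 0.105]
11 154 [0.48  0.154 0.11 ] [0.543 0.243 0.12 ] [0.512 0.181 0.114]
12 150 [0.505 0.162 0.12 ] [0.555 0.234 0.13 ] [0.527 0.18  0.125]
13 82 [0.516 0.173 0.13 ] [0.551 0.22  0.139] [0.533 0.19  0.133]
[(np.float64(0.1), np.float64(0.51), np.float64(0.16)), (np.float64(0.11), np.float64(0.55), np.float64(0.12)), (np.float64(0.14), np.float64(0.61), np.float64(0.11)), (np.float64(0.15), np.float64(0.7),
[... 1742 characters left out ...]
)), (np.float64(0.28), np.float64(0.65), np.float64(0.32))]
[(np.float64(0.24), np.float64(0.56), np.float64(0.33)), (np.float64(0.25), np.float64(0.57), np.float64(0.33)), (np.float64(0.25), np.float64(0.59), np.float64(0.33)), (np.float64(0.26), np.float64(0.6), np.float64(0.33)), (np.float64(0.27), np.float64(0.62), np.float64(0.33)), (np.float64(0.28), np.float64(0.64), np.float64(0.33))]
(100, 55) [0.204 0.362 0.423]
(108, 100) [0.246 0.504 0.303]
(110, 150) [ 0.972  3.515 -0.573]
(113, 205) [0.204 0.453 0.025]
(130, 170) [0.28  0.502 0.099]
(120, 90) [0.279 0.494 0.327]
(90, 165) [0.08  0.024 0.267]
(195, 175) [0.455 0.437 0.065]
(140, 185) [nan nan nan]
(60, 60) [ 0.057 -0.004  0.426]
```

Emit:
{"op": "drive_tool", "data": {"moves": [-1.1, 0.05, -0.8, 1, 87, -2.2, 0.1, -1.6, 2, 87, -3.2, 0.1, -2.5, 3, 87, -4.3, -0.8, -2.5, 4, 87, -5.4, -1.8, -2.5, 5, 87], "squeeze": 20}}

```text
time_s: 0.78
tool_pos: [0.4454, 0.4267, 0.2827]
tool_rot: [180.0, 0.0, 104.1]
force: [0.3, 0.2, 0.3]
grip_width: 0.087
grasp_force: 0.0
```

```bash
cat >> h.py <<'E'
from scipy.optimize import least_squares
def goto(xyz,yaw=None):
    "units to reach world TCP xyz (vertical tool), turn for tool yaw"
    o=env.get_obs(); M=R.from_euler('xyz',o["tool_rot"],degrees=True).as_matrix()
    d=M.T@(np.array(xyz)-o["tool_pos"])/.04
    t=None if yaw is None else -(((yaw-o["tool_rot"][2]+180)%360)-180)/10
    print("pos",np.round(o["tool_pos"],4),"rot",np.round(o["tool_rot"],2),"move",np.round(d,3),"turn",t and round(t,3),"t",round(float(o["time_s"]),2),"q",np.round(o["qpos"]))
E
python3 - <<'E'
from h import *
goto([.537,.19,.28],61)
E
```

```text
pos [0.4454 0.4267 0.2827] rot [1.7999e+02 1.0000e-02 1.0410e+02] move [-6.297  0.779  0.069] turn 4.31 t 0.78 q [-53.  13.   9.  79.  -2.  88. -31.]
```

Emit:
{"op": "drive_tool", "data": {"moves": [-1.4, 0.2, 0, 1, 87, -2.8, 0.35, 0, 2, 87, -4.2, 0.5, 0, 3, 87, -5.5, 0.65, 0, 4, 87, -6.3, 0.78, 0.07, 4.3, 87]}}

```text
time_s: 1.4
tool_pos: [0.5384, 0.1886, 0.2804]
tool_rot: [180.0, -0.0, 61.2]
force: [-0.5, -0.3, 0.6]
grip_width: 0.0873
grasp_force: 0.0
```

```bash
cat >> h.py <<'E'
def wheel_sdf(p,solids=((.055,.011),(.014,.017),(.007,.048))):
    r=np.hypot(p[:,0],p[:,1]);ds=[]
    for rad,h in solids:
        a,b=r-rad,np.abs(p[:,2])-h
        ds.append(np.hypot(np.maximum(a,0),np.maximum(b,0))+np.minimum(np.maximum(a,b),0))
    return np.min(ds,0)
E
python3 - <<'E'
from h import *
img,d,P=cam("wrist"); goto([.537,.19,.28],61); save("w1.png",img); np.savez("/tmp/w1",img=img,P=P)
Q=P.reshape(-1,3);Q=Q[np.isfinite(Q).all(1)]
W=np.load("/tmp/W.npy")
def fit(Q,zmin):
    S=Q[(Q[:,2]>zmin)&(Q[:,2]<.2)&(np.hypot(Q[:,0]-.525,Q[:,1]-.2)<.09)]
    def f(p):
        n=np.array([np.cos(p[3])*np.cos(p[4]),np.sin(p[3])*np.cos(p[4]),np.sin(p[4])])
        u=S-p[:3]; z=u@n; r=np.sqrt(np.maximum((u**2).sum(1)-z*z,0))
        return wheel_sdf(np.c_[r,0*r,z])
    b=least_squares(f,[.517,.204,.086,np.radians(151),np.radians(30)],loss="soft_l1",f_scale=.002,x_scale=[.01]*3+[.1]*2)
    print(len(S),np.round(b.x[:3],4),np.degrees(b.x[3:]),"med",np.median(np.abs(f(b.x))))
fit(W,.06);fit(Q,.06);fit(Q,.09)
B=Q[(Q[:,2]>.006)&(Q[:,2]<.013)&(np.hypot(Q[:,0]-.517,Q[:,1]-.204)<.1)]
r=cv2.minAreaRect((B[:,:2]*1000).astype(np.float32));print(len(B),r)
E
```

```text
pos [0.54   0.1841 0.2799] rot [1.7986e+02 1.1000e-01 6.0840e+01] move [ 0.092 -0.137 -0.004] turn -0.016 t 1.45 q [-41.   7.  22.  87.  -2.  87. -49.]
1240 [0.5194 0.2067 0.0851] [151.71558276  29.55083745] med 0.0010800404984393978
4926 [0.5186 0.2078 0.0855] [150.45561864  30.13363771] med 0.00030327562749129806
4064 [0.5186 0.2078 0.0855] [150.35633537  30.21185568] med 0.0003188868252546719
2930 ((518.9631958007812, 208.13632202148438), (110.33765411376953, 125.75448608398438), 60.27303695678711)
```

View pics/w1.png

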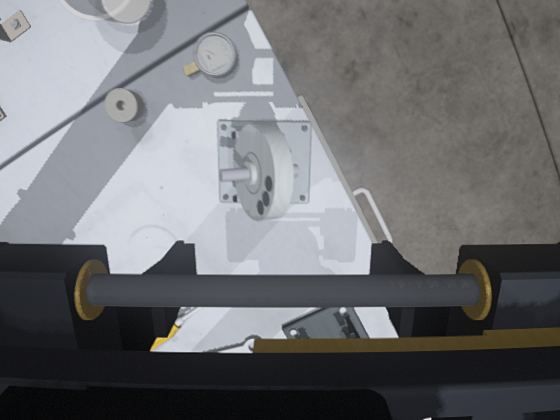

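```bash
python3 - <<'E'
from h import *
env.read_camera("wrist");goto([.537,.1974,.1155],60.4)
E
```

```text
pos [0.5389 0.1871 0.2798] rot [1.7994e+02 7.0000e-02 6.1080e+01] move [ 0.207 -0.17   4.108] turn 0.068 t 1.5 q [-41.   7.  22.  86.  -2.  87. -49.]
```

Emit:
{"op": "drive_tool", "data": {"moves": [0.2, -0.17, 1, 0, 52, 0.2, -0.17, 2, 0.05, 52, 0.2, -0.17, 2.8, 0.05, 52, 0.2, -0.17, 2.8, 0.05, 52]}}

```text
time_s: 2.0
tool_pos: [0.5326, 0.2032, 0.1651]
tool_rot: [-179.8, 0.3, 61.1]
force: [-0.1, 0.3, 1.6]
grip_width: 0.0564
grasp_force: 0.0
```

```bash
python3 - <<'E'
from h import *
goto([.537,.1974,.1155],60.4)
E
```

```text
pos [0.5326 0.2032 0.1651] rot [-179.76    0.27   61.15] move [-0.067  0.172  1.24 ] turn 0.075 t 2.0 q [-42.  10.  21.  97.  -3.  75. -49.]
```

Emit:
{"op": "drive_tool", "data": {"moves": [0, 0, 0, 0, 52, 0, 0, 0, 0, 52]}}

```text
time_s: 2.25
tool_pos: [0.5364, 0.2028, 0.17]
tool_rot: [179.9, -0.2, 61.0]
force: [0.8, 0.0, 1.2]
grip_width: 0.0524
grasp_force: 0.0
```

```bash
python3 - <<'E'
from h import *
goto([.537,.1974,.1155],60.4)
E
```

```text
pos [0.5364 0.2028 0.17  ] rot [ 1.7991e+02 -1.6000e-01  6.0950e+01] move [-0.114  0.077  1.363] turn 0.055 t 2.25 q [-42.   9.  21.  96.  -3.  75. -50.]
```

Emit:
{"op": "drive_tool", "data": {"moves": [-0.1, 0.1, 0.5, 0.05, 52, -0.1, 0.1, 0.9, 0.05, 52, -0.1, 0.1, 1.3, 0.05, 52, -0.1, 0.1, 1.3, 0.05, 52, -0.1, 0.1, 1.3, 0.05, 52]}}

```text
time_s: 2.88
tool_pos: [0.5372, 0.1967, 0.1166]
tool_rot: [180.0, -0.0, 60.4]
force: [0.0, 0.1, 0.8]
grip_width: 0.052
grasp_force: 0.0
```

```bash
python3 - <<'E'
from h import *
goto([.537,.1974,.1155],60.4)
E
```

```text
pos [0.5372 0.1967 0.1166] rot [ 1.7998e+02 -3.0000e-02  6.0420e+01] move [ 0.012 -0.012  0.027] turn 0.002 t 2.88 q [-41.  12.  21. 100.  -4.  69. -49.]
```

Positioned astride the top rim. Close gently in place.

Emit:
{"op": "drive_tool", "data": {"moves": [0, 0, 0, 0, 36, 0, 0, 0, 0, 28, 0, 0, 0, 0, 20, 0, 0, 0, 0, 15, 0, 0, 0, 0, 15], "squeeze": 20}}

```text
time_s: 3.5
tool_pos: [0.5369, 0.1965, 0.1162]
tool_rot: [180.0, -0.0, 60.4]
force: [0.3, 0.8, -0.1]
grip_width: 0.017
grasp_force: 0.0
```

```bash
python3 - <<'E'
from h import *
img,d,P=cam("wrist"); goto([.537,.1974,.1155],60.4); o=env.get_obs(); print(o["grip_width"],o["grasp_force"])
i2,d2,P2=cam("scene"); i3,d3,P3=cam("side")
a=cv2.resize(i2[90:230,180:330],None,fx=2.6,fy=2.6,interpolation=cv2.INTER_CUBIC)
b=cv2.resize(i3[90:230,190:340],None,fx=2.6,fy=2.6,interpolation=cv2.INTER_CUBIC)
save("g1.png",np.hstack([a,b])[:, :800])
E
```

```text
pos [0.5369 0.1965 0.1162] rot [ 1.80e+02 -1.00e-02  6.04e+01] move [ 0.021 -0.008  0.018] turn 0.0 t 3.55 q [-41.  12.  21. 100.  -4.  69. -49.]
0.016158165683228566 0.0
```

View pics/g1.png

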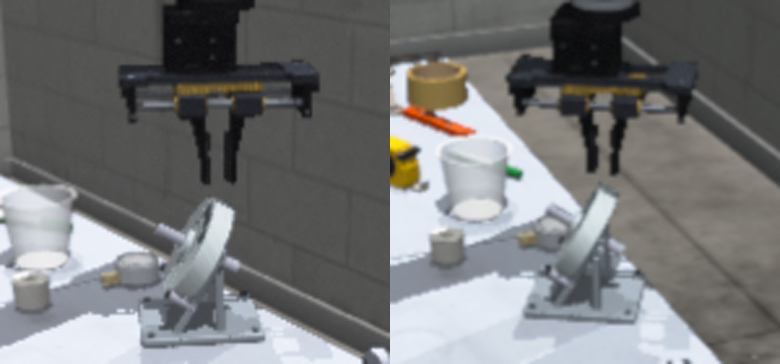

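```bash
python3 - <<'E'
from h import *
i2,d2,P2=cam("scene"); i3,d3,P3=cam("side")
for P,(u,v,s) in ((P2,(180,90,2.6)),(P3,(190,90,2.6))):
    Q=P[90:200,180:330].reshape(-1,3);Q=Q[np.isfinite(Q).all(1)]
    Q=Q[(np.hypot(Q[:,0]-.537,Q[:,1]-.197)<.08)&(Q[:,2]>.05)&(Q[:,2]<.35)]
    for k in range(8,30): 
        S=Q[(Q[:,2]>k*.01)&(Q[:,2]<k*.01+.01)]
        if len(S): print(k,len(S),np.round(S.min(0),3),np.round(S.max(0),3),np.round(S.mean(0),3))
    print()
E
```

```text
8 78 [0.481 0.153 0.08 ] [0.534 0.254 0.09 ] [0.497 0.175 0.085]
9 100 [0.486 0.151 0.09 ] [0.542 0.256 0.1  ] [0.503 0.183 0.096]
10 119 [0.479 0.153 0.1  ] [0.546 0.251 0.11 ] [0.505 0.193 0.105]
11 88 [0.481 0.154 0.11 ] [0.542 0.241 0.12 ] [0.514 0.184 0.115]
12 79 [0.508 0.163 0.12 ] [0.556 0.236 0.13 ] [0.527 0.182 0.125]
13 41 [0.516 0.172 0.13 ] [0.548 0.22  0.138] [0.533 0.19  0.133]
15 12 [0.518 0.179 0.156] [0.546 0.199 0.159] [0.531 0.19  0.158]
16 30 [0.517 0.177 0.161] [0.546 0.199 0.17 ] [0.533 0.188 0.165]
17 30 [0.516 0.178 0.17 ] [0.547 0.198 0.18 ] [0.533 0.189 0.175]
18 39 [0.515 0.177 0.18 ] [0.548 0.207 0.19 ] [0.533 0.189 0.185]
19 42 [0.514 0.176 0.19 ] [0.55  0.209 0.199] [0.532 0.188 0.195]
20 50 [0.512 0.174 0.201] [0.552 0.214 0.21 ] [0.534 0.188 0.205]
21 42 [0.51  0.174 0.21 ] [0.555 0.206 0.22 ] [0.532 0.187 0.215]
22 31 [0.5   0.167 0.22 ] [0.561 0.203 0.228] [0.534 0.184 0.223]
23 220 [0.459 0.132 0.23 ] [0.615 0.256 0.24 ] [0.525 0.185 0.237]
24 217 [0.459 0.133 0.24 ] [0.614 0.256 0.25 ] [0.525 0.176 0.244]
25 148 [0.459 0.131 0.25 ] [0.583 0.205 0.
[... 982 characters left out ...]
57 0.213 0.2  ] [0.534 0.19  0.195]
20 44 [0.511 0.175 0.2  ] [0.558 0.206 0.209] [0.532 0.191 0.205]
21 34 [0.509 0.173 0.21 ] [0.554 0.207 0.22 ] [0.531 0.189 0.215]
22 7 [0.509 0.169 0.22 ] [0.55  0.197 0.227] [0.521 0.19  0.222]
23 146 [0.458 0.132 0.23 ] [0.597 0.252 0.24 ] [0.522 0.175 0.236]
24 188 [0.458 0.134 0.24 ] [0.598 0.242 0.25 ] [0.521 0.169 0.245]
25 125 [0.46  0.143 0.25 ] [0.593 0.206 0.26 ] [0.531 0.177 0.255]
26 381 [0.457 0.13  0.26 ] [0.615 0.257 0.27 ] [0.534 0.185 0.266]
27 115 [0.476 0.14  0.27 ] [0.59  0.251 0.28 ] [0.516 0.185 0.275]
28 102 [0.483 0.167 0.28 ] [0.559 0.209 0.29 ] [0.515 0.189 0.285]
29 99 [0.484 0.169 0.29 ] [0.559 0.205 0.3  ] [0.516 0.187 0.295]
```

```bash
python3 - <<'E'
from h import *
img,d,P=cam("wrist"); np.savez("/tmp/w2",img=img,P=P,d=d)
Q=P.reshape(-1,3);Q=Q[np.isfinite(Q).all(1)]
T=Q[(Q[:,2]<.05)]; h,e=np.histogram(T[:,2],bins=np.arange(-.08,.05,.004)); print("table z mode",e[h.argmax()],h.max())
S=Q[(Q[:,2]>.05)&(Q[:,2]<.15)&(np.hypot(Q[:,0]-.525,Q[:,1]-.2)<.1)]
def f(p):
    n=np.array([np.cos(p[3])*np.cos(p[4]),np.sin(p[3])*np.cos(p[4]),np.sin(p[4])])
    u=S-p[:3]; z=u@n; r=np.sqrt(np.maximum((u**2).sum(1)-z*z,0))
    return wheel_sdf(np.c_[r,0*r,z])
b=least_squares(f,[.5187,.2078,.086,np.radians(150.4),np.radians(30)],loss="soft_l1",f_scale=.002,x_scale=[.01]*3+[.1]*2)
print(len(S),np.round(b.x[:3],4),np.degrees(b.x[3:]),np.median(np.abs(f(b.x))))
# finger points in wrist image in tool frame
o=env.get_obs();M=R.from_euler('xyz',o["tool_rot"],degrees=True).as_matrix()
F=(Q-o["tool_pos"])@M; F=F[(np.abs(F[:,0])<.015)&(np.abs(F[:,1])<.06)&(F[:,2]>-.1)]
for k in range(-10,4):
    s=F[(F[:,2]>k*.01)&(F[:,2]<=k*.01+.01)]
    if len(s): print(k,len(s),np.round(s.min(0),3),np.round(s.max(0),3))
E
```

```text
table z mode 6.938893903907228e-17 49431
10801 [0.5188 0.2078 0.0855] [150.40537662  30.22179049] 0.00025743366901374333
-10 271 [-0.008 -0.012 -0.1  ] [ 0.01   0.013 -0.09 ]
-9 839 [-0.01  -0.012 -0.09 ] [ 0.004  0.013 -0.08 ]
-8 330 [-0.003 -0.018 -0.079] [ 0.012  0.018 -0.07 ]
-7 535 [ 0.004 -0.018 -0.07 ] [ 0.012  0.018 -0.06 ]
-6 394 [ 0.    -0.016 -0.06 ] [ 0.012  0.017 -0.05 ]
-5 352 [-0.004 -0.016 -0.05 ] [ 0.012  0.017 -0.04 ]
-4 11 [ 0.01  -0.014 -0.04 ] [ 0.012  0.015 -0.039]
-3 397 [-0.015 -0.005 -0.023] [ 0.015  0.004 -0.02 ]
-2 1457 [-0.015 -0.011 -0.02 ] [ 0.015  0.015 -0.01 ]
-1 239 [-0.003 -0.058 -0.01 ] [ 0.015  0.015 -0.   ]
0 788 [-0.008 -0.06   0.   ] [ 0.015 -0.016  0.01 ]
1 1109 [-0.015 -0.059  0.01 ] [ 0.015 -0.022  0.02 ]
2 132 [-0.015 -0.043  0.02 ] [ 0.015 -0.027  0.03 ]
3 32 [ 0.005 -0.042  0.03 ] [ 0.015 -0.034  0.04 ]
```

```bash
python3 - <<'E'
from h import *
z=np.load("/tmp/w1.npz");P=z["P"];Q=P.reshape(-1,3);Q=Q[np.isfinite(Q).all(1)]
M=R.from_euler('xyz',[180,0,61],degrees=True).as_matrix()
F=(Q-[.539,.1865,.28])@M; F=F[(np.abs(F[:,0])<.03)&(np.abs(F[:,1])<.08)&(F[:,2]>-.1)&(F[:,2]<.05)]
for k in range(-10,5):
    s=F[(F[:,2]>k*.01)&(F[:,2]<=k*.01+.01)]
    if len(s): print(k,len(s),np.round(s.min(0),3),np.round(s.max(0),3))
E
```

```text
-10 1093 [-0.01  -0.051 -0.1  ] [ 0.011  0.048 -0.09 ]
-9 1026 [-0.009 -0.05  -0.09 ] [ 0.005  0.047 -0.08 ]
-8 578 [-0.008 -0.057 -0.08 ] [ 0.014  0.054 -0.07 ]
-7 682 [-0.008 -0.055 -0.07 ] [ 0.014  0.053 -0.06 ]
-6 654 [-0.    -0.054 -0.06 ] [ 0.014  0.051 -0.05 ]
-5 574 [-0.005 -0.054 -0.05 ] [ 0.014  0.051 -0.04 ]
-4 7 [-0.005 -0.049 -0.04 ] [ 0.011  0.043 -0.04 ]
```

Emit:
{"op": "drive_tool", "data": {"moves": [0, 0, 0, 0, 52, 0, 0, 0, 0, 52, 0, 0, 0, 0, 52, 0, 0, 0, 0, 52]}}

```text
time_s: 4.3
tool_pos: [0.5369, 0.1965, 0.1162]
tool_rot: [180.0, -0.0, 60.4]
force: [-0.3, -0.4, 0.5]
grip_width: 0.0466
grasp_force: 0.0
```

Emit:
{"op": "drive_tool", "data": {"moves": [0, 0, 0.35, 0, 52, 0, 0, 0.7, 0, 52, 0, 0, 0.98, 0, 52, 0, 0, 0.98, 0, 52]}}

```text
time_s: 4.8
tool_pos: [0.5358, 0.196, 0.0753]
tool_rot: [-179.9, 0.1, 60.4]
force: [-0.3, -0.6, 0.8]
grip_width: 0.0524
grasp_force: 0.0
```

Emit:
{"op": "drive_tool", "data": {"moves": [0, 0, 0, 0, 38, 0, 0, 0, 0, 32, 0, 0, 0, 0, 28, 0, 0, 0, 0, 25, 0, 0, 0, 0, 25], "squeeze": 15}}

```text
time_s: 5.42
tool_pos: [0.5371, 0.1967, 0.0774]
tool_rot: [180.0, -0.0, 60.4]
force: [0.2, 0.3, 1.9]
grip_width: 0.0298
grasp_force: 13.6
```

Emit:
{"op": "drive_tool", "data": {"moves": [0, 0, 0, 0, 15, 0, -0.05, -0.2, 0, 15, 0, -0.1, -0.4, 0, 15, 0, -0.2, -0.7, 0, 15, 0, -0.3, -1.0, 0, 15], "squeeze": 25}}

```text
time_s: 6.05
tool_pos: [0.5265, 0.2019, 0.1176]
tool_rot: [179.9, 0.0, 60.4]
force: [-1.0, 1.2, -7.3]
grip_width: 0.0229
grasp_force: 23.6
```

Emit:
{"op": "drive_tool", "data": {"moves": [0, 0, -0.5, 0, 15, 0, 0, -1.0, 0, 15, 0, 0, -1.5, 0, 15, 0, 0, -2.0, 0, 15, 0, 0, -2.0, 0, 15], "squeeze": 30}}

```text
time_s: 6.68
tool_pos: [0.5287, 0.2022, 0.1996]
tool_rot: [179.8, -0.3, 60.4]
force: [-0.4, -0.3, -7.8]
grip_width: 0.022
grasp_force: 28.7
```

```bash
python3 - <<'E'
from h import *
i2,d2,P2=cam("scene"); i3,d3,P3=cam("side");img,d,P=cam("wrist");goto([.466,-.095,.3],None)
o=env.get_obs();print(o["grip_width"],o["grasp_force"],o["force"])
M=R.from_euler('xyz',o["tool_rot"],degrees=True).as_matrix();t=o["tool_pos"]
S=np.concatenate([p.reshape(-1,3) for p in(P2,P3)]);S=S[np.isfinite(S).all(1)]
F=(S-t)@M; F=F[(np.abs(F[:,1])<.06)&(np.abs(F[:,0])<.065)&(F[:,2]>-.018)&(F[:,2]<.09)]
# tool-frame fit: centre (x,y,z), axis near tool y
def f(p):
    n=np.array([p[3],1,p[4]]);n/=np.linalg.norm(n);u=F-p[:3]; z=u@n; r=np.sqrt(np.maximum((u**2).sum(1)-z*z,0)); return wheel_sdf(np.c_[r,0*r,z])
for g in(0,.5,-.5):
    b=least_squares(f,[0,0,-.039-.022+.055,0,g],loss="soft_l1",f_scale=.002,x_scale=[.01]*3+[.1]*2)
    print(len(F),np.round(b.x,4),b.cost,np.median(np.abs(f(b.x))))
a=cv2.resize(i2[60:230,180:330],None,fx=2.6,fy=2.6,interpolation=cv2.INTER_CUBIC)
b=cv2.resize(img[:230,100:460],None,fx=1.1,fy=1.1); b=cv2.copyMakeBorder(b,0,a.shape[0]-b.shape[0],0,0,0)
save("g2.png",np.hstack([a,b])[:, :800])
E
```

```text
pos [0.5261 0.2018 0.1962] rot [-1.7998e+02  7.0000e-02  6.0380e+01] move [-7.196  2.361 -2.589] turn None t 6.83 q [-42.   7.  21.  95.  -3.  78. -51.]
0.02223989622339536 28.730607088655233 [-0.12813028 -0.3475537  -8.95351324]
801 [ 0.0025 -0.0049 -0.0003  0.0062  0.1321] 0.0008677761133938093 0.0010947359631919415
801 [ 0.0025 -0.0049 -0.0003  0.0062  0.1321] 0.0008677761133935095 0.0010947364953958353
801 [ 0.0025 -0.0049 -0.0003  0.0062  0.1321] 0.000867776113393342 0.0010947375959028003
```

View pics/g2.png

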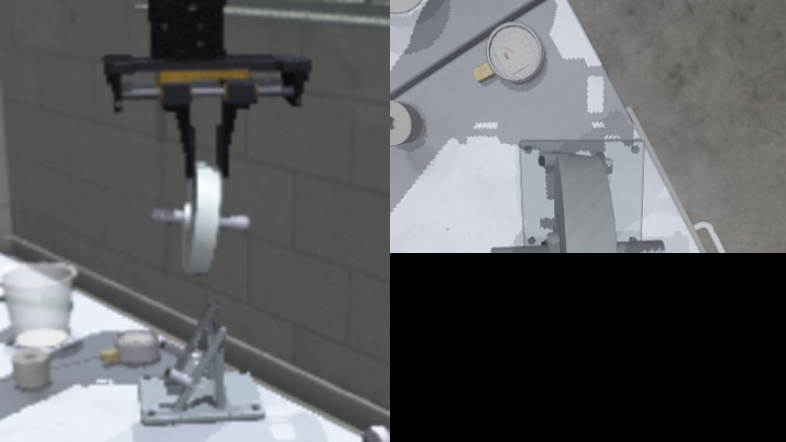

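Emit:
{"op": "drive_tool", "data": {"moves": [-0.6, 0.2, -0.1, -0.3, 15, -1.7, 0.6, -0.2, -0.6, 15, -2.9, 1.1, -0.2, -1.0, 15, -4.1, 1.55, -0.2, -1.4, 15, -5.2, 2.0, -0.2, -1.8, 15]}}

```text
time_s: 7.45
tool_pos: [0.4922, -0.0203, 0.204]
tool_rot: [-179.9, 0.0, 78.5]
force: [1.2, -0.0, -8.7]
grip_width: 0.0219
grasp_force: 28.9
```

```bash
python3 - <<'E'
from h import *
goto([.466,-.195,.2],87)
E
```

```text
pos [ 0.4922 -0.0203  0.204 ] rot [-1.7994e+02  4.0000e-02  7.8490e+01] move [-4.411  0.231  0.103] turn -0.851 t 7.45 q [-31.  -3.  30. 104.   1.  78. -13.]
```

Emit:
{"op": "drive_tool", "data": {"moves": [-1.2, 0.06, 0, -0.3, 15, -2.4, 0.12, 0, -0.6, 15, -3.5, 0.18, 0, -0.85, 15, -4.2, 0.23, 0, -0.85, 15, -4.4, 0.23, 0, -0.85, 15]}}

```text
time_s: 8.07
tool_pos: [0.4656, -0.1948, 0.2044]
tool_rot: [-179.9, 0.0, 86.7]
force: [-0.1, -0.0, -8.6]
grip_width: 0.0217
grasp_force: 29.0
```

Emit:
{"op": "drive_tool", "data": {"moves": [0, 0, 0, 0, 15, 0, 0, 0, 0, 15]}}

```text
time_s: 8.32
tool_pos: [0.4673, -0.1901, 0.2046]
tool_rot: [-180.0, -0.1, 87.1]
force: [0.0, 0.6, -7.9]
grip_width: 0.0221
grasp_force: 29.0
```

```bash
python3 - <<'E'
from h import *
img,d,P=cam("wrist"); goto([.466,-.195,.2],87); save("w3.png",img); np.savez("/tmp/w3",img=img,P=P)
o=env.get_obs();print(o["grip_width"],o["grasp_force"])
Q=P.reshape(-1,3);Q=Q[np.isfinite(Q).all(1)]
N=Q[(np.abs(Q[:,0]-.467)<.075)&(np.abs(Q[:,1]+.095)<.08)]
B=N[(N[:,2]>.006)&(N[:,2]<.014)]; r=cv2.minAreaRect((B[:,:2]*1000).astype(np.float32));print("base",len(B),r)
T=N[(N[:,2]>.068)&(N[:,2]<.079)&(np.abs(N[:,0]-.467)>.034)]
for s in(-1,1):
    C=T[(T[:,0]-.467)*s>0]; print(len(C),np.round(C.min(0),4),np.round(C.max(0),4),np.round(np.median(C,0),4),cv2.minAreaRect((C[:,:2]*1000).astype(np.float32)))
Rr=N[(N[:,2]>.078)&(N[:,2]<.086)]
from scipy.cluster.vq import kmeans2
c,l=kmeans2(Rr[:,:2],np.array([[.437,-.08],[.437,-.11],[.497,-.08],[.497,-.11]]),minit='matrix');print("roller tops",len(Rr),np.round(c,4),np.bincount(l),c.mean(0))
# wheel in tool frame
M=R.from_euler('xyz',o["tool_rot"],degrees=True).as_matrix();F=(Q-o["tool_pos"])@M
F=F[(np.abs(F[:,1])<.06)&(np.abs(F[:,0])<.065)&(F[:,2]>-.03)&(F[:,2]<.065)]
def f(p):
    n=np.array([p[3],1,p[4]]);n/=np.linalg.norm(n);u=F-p[:3]; z=u@n; rr=np.sqrt(np.maximum((u**2).sum(1)-z*z,0)); return wheel_sdf(np.c_[rr,0*rr,z])
b=least_squares(f,[0,0,0,0,0.1],loss="soft_l1",f_scale=.001,x_scale=[.01]*3+[.1]*2)
print(len(F),np.round(b.x,4),np.median(np.abs(f(b.x))))
E
```

```text
pos [ 0.4673 -0.1903  0.2047] rot [-1.7998e+02 -4.0000e-02  8.7070e+01] move [-0.12  -0.027  0.117] turn 0.007 t 8.38 q [-22.  -1.  41. 103.   1.  78.  16.]
0.022078233694259312 29.01165469083935
base 9121 ((470.8665466308594, -89.19207763671875), (120.87805938720703, 115.19124603271484), 88.77410888671875)
304 [ 0.4246 -0.1135  0.0683] [ 0.433  -0.0632  0.0781] [ 0.4297 -0.0976  0.0761] ((429.56378173828125, -88.32081604003906), (50.22925567626953, 8.377524375915527), 87.22154998779297)
446 [ 0.5011 -0.1174  0.068 ] [ 0.5174 -0.0626  0.079 ] [ 0.5111 -0.0873  0.0759] ((509.2363586425781, -89.98710632324219), (16.32209014892578, 54.72072982788086), 0.0435703806579113)
roller tops 990 [[ 0.4416 -0.0743]
 [ 0.4408 -0.1035]
 [ 0.502  -0.0754]
 [ 0.5012 -0.1048]] [239 247 257 247] [ 0.47139706 -0.08950999]
4017 [ 0.0017 -0.0054  0.0035  0.006   0.1163] 0.00027612094601727095
```

View pics/w3.png

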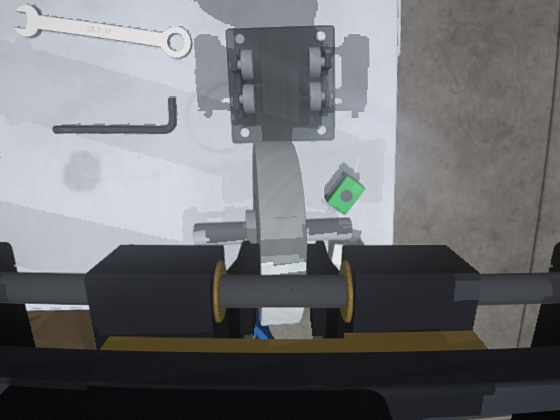

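```bash
python3 - <<'E'
from h import *
goto([.4744,-.091,.15],88.8)
E
```

```text
pos [ 0.4673 -0.1903  0.2047] rot [-1.7998e+02 -4.0000e-02  8.7070e+01] move [2.487 0.05  1.369] turn -0.173 t 8.38 q [-22.  -1.  41. 103.   1.  78.  16.]
```

Emit:
{"op": "drive_tool", "data": {"moves": [0.9, 0.02, 0, -0.1, 15, 1.8, 0.05, 0.2, -0.17, 15, 2.49, 0.05, 0.6, -0.17, 15, 2.49, 0.05, 1.2, -0.17, 15, 2.49, 0.05, 1.37, -0.17, 15]}}

```text
time_s: 9.0
tool_pos: [0.473, -0.0916, 0.1487]
tool_rot: [-179.8, 0.0, 88.7]
force: [-0.6, 0.0, -8.4]
grip_width: 0.0221
grasp_force: 29.7
```

Emit:
{"op": "drive_tool", "data": {"moves": [0, 0, 0, 0, 15, 0, 0, 0, 0, 15, 0, 0, 0, 0, 15, 0, 0, 0, 0, 15]}}

```text
time_s: 9.5
tool_pos: [0.4746, -0.093, 0.1506]
tool_rot: [179.9, -0.0, 88.6]
force: [0.5, 0.5, -8.3]
grip_width: 0.0219
grasp_force: 29.7
```

```bash
python3 - <<'E'
from h import *
goto([.4744,-.091,.0855],88.8)
E
```

```text
pos [ 0.4746 -0.093   0.1506] rot [ 1.7995e+02 -1.0000e-02  8.8580e+01] move [ 0.05  -0.008  1.628] turn -0.022 t 9.5 q [-28.  -2.  35. 110.   1.  72.   6.]
```

Emit:
{"op": "drive_tool", "data": {"moves": [0.04, 0, 0.5, 0, 15, 0.04, 0, 1.0, 0, 15, 0.04, 0, 1.35, 0, 15, 0.04, 0, 1.45, 0, 15, 0.04, 0, 1.5, 0, 15]}}

```text
time_s: 10.12
tool_pos: [0.4748, -0.0914, 0.0905]
tool_rot: [180.0, 0.0, 88.6]
force: [-0.1, -0.1, -8.1]
grip_width: 0.0218
grasp_force: 29.7
```

Emit:
{"op": "drive_tool", "data": {"moves": [0, 0, 0.04, 0, 15, 0, 0, 0.08, 0, 15, 0, 0, 0.12, 0, 15, 0, 0, 0.15, 0, 15, 0, 0, 0.15, 0, 15], "squeeze": 10}}

```text
time_s: 10.75
tool_pos: [0.4751, -0.0915, 0.0866]
tool_rot: [179.9, -0.0, 88.6]
force: [-6.0, 0.9, 9.2]
grip_width: 0.0217
grasp_force: 10.0
```

```bash
cat >> h.py <<'E'
def fitwheel(g,names=("wrist",)):
    "wheel on stand, world: centre, axis slopes; also returns plug pixels"
    S=[]
    for n in names:
        P=cam(n)[2].reshape(-1,3); S.append(P[np.isfinite(P).all(1)])
    F=np.concatenate(S); d=F-g
    o=env.get_obs(); tip=o["tool_pos"][2]+.036
    F=F[(np.abs(d[:,0])<.055)&(np.abs(d[:,1])<.058)&(F[:,2]<min(tip,.14))&(F[:,2]>.03)&((np.abs(d[:,0])<.02)|((np.abs(d[:,1])<.01)&(F[:,2]>.072)))]
    def f(p):
        n=np.array([1,p[3],p[4]]);n/=np.linalg.norm(n);u=F-p[:3]; z=u@n; rr=np.sqrt(np.maximum((u**2).sum(1)-z*z,0)); return wheel_sdf(np.c_[rr,0*rr,z])
    b=least_squares(f,[*g,0,0],loss="soft_l1",f_scale=.001,x_scale=[.01]*3+[.1]*2)
    print("wheel",len(F),np.round(b.x,4),"med",np.median(np.abs(f(b.x))),"rel seat",np.round((b.x[:3]-[.4714,-.0894,.082])*1000,1))
    return b.x
E
python3 - <<'E'
from h import *
g=np.array([.4714,-.0894,.083]);fitwheel(g);fitwheel(g,("scene","side"));goto(g,88.8)
E
```

```text
wheel 4926 [ 0.4748 -0.0893  0.0818 -0.0168 -0.0064] med 0.0003433169962704218 rel seat [ 3.4  0.1 -0.2]
wheel 2225 [ 0.475  -0.0896  0.0815 -0.0178 -0.0054] med 0.0007580686930043958 rel seat [ 3.6 -0.2 -0.5]
pos [ 0.475  -0.0915  0.0866] rot [ 1.7993e+02 -5.0000e-02  8.8600e+01] move [ 0.05  -0.092  0.089] turn -0.02 t 10.9 q [-27.   2.  36. 114.  -1.  64.   8.]
```

Emit:
{"op": "drive_tool", "data": {"moves": [0, -0.04, 0, 0, 15, 0, -0.08, 0, 0, 15, 0, -0.08, 0, 0, 15]}}

```text
time_s: 11.28
tool_pos: [0.4748, -0.0914, 0.0867]
tool_rot: [179.6, -0.0, 88.6]
force: [3.0, -0.3, 8.0]
grip_width: 0.0221
grasp_force: 10.0
```

Emit:
{"op": "drive_tool", "data": {"moves": [0, 0, 0, 0, 30, 0, 0, 0, 0, 50, 0, 0, 0, 0, 56, 0, 0, 0, 0, 56, 0, 0, 0, 0, 56]}}

```text
time_s: 11.9
tool_pos: [0.4709, -0.0912, 0.084]
tool_rot: [-180.0, -0.0, 88.6]
force: [0.3, 0.2, 0.2]
grip_width: 0.0549
grasp_force: 0.0
```

Emit:
{"op": "drive_tool", "data": {"moves": [0, 0, -0.5, 0, 56, 0, 0, -1.5, 0, 56, 0, 0, -2.5, 0, 56, 0, 0, -3, 0, 56]}}

```text
time_s: 12.4
tool_pos: [0.4721, -0.0914, 0.2064]
tool_rot: [179.8, -0.0, 88.6]
force: [0.6, -0.5, -1.1]
grip_width: 0.056
grasp_force: 0.0
```

```bash
python3 - <<'E'
from h import *
g=np.array([.4714,-.0894,.083]);fitwheel(g);fitwheel(g,("scene","side"))
goto([.537,-.285,.2])
img,d,P=cam("scene"); np.savez("/tmp/s4",img=img,P=P); save("s4.png",cv2.resize(img[185:310,265:435],None,fx=4,fy=4,interpolation=cv2.INTER_CUBIC))
E
```

```text
wheel 4501 [ 0.4748 -0.0892  0.0819 -0.0146 -0.0015] med 0.00040922519229489446 rel seat [ 3.4  0.2 -0.1]
wheel 2716 [ 0.4749 -0.0897  0.0817 -0.0166 -0.0035] med 0.0007007735469423976 rel seat [ 3.5 -0.3 -0.3]
pos [ 0.4717 -0.0913  0.2047] rot [ 1.799e+02 -2.000e-02  8.860e+01] move [-4.802  1.75   0.119] turn None t 12.55 q [-28.  -5.  34. 106.   3.  78.   4.]
```

View pics/s4.png

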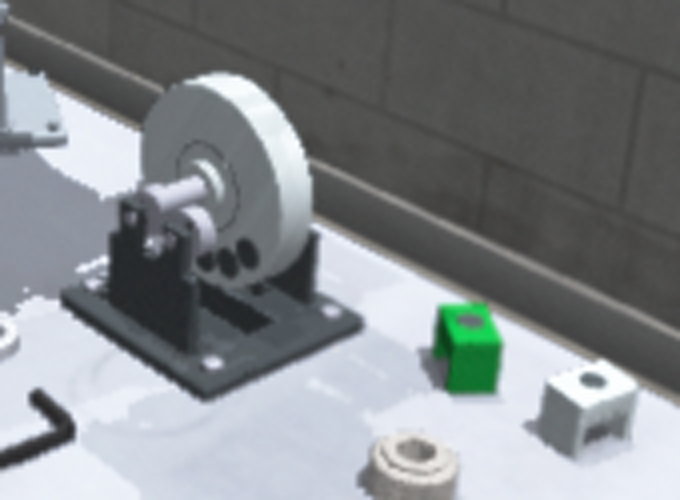

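Emit:
{"op": "drive_tool", "data": {"moves": [-1.3, 0.5, 0, 0.2, 60, -2.6, 1.0, 0, 0.4, 60, -3.8, 1.4, 0, 0.68, 60, -4.8, 1.75, 0, 0.68, 60, -4.8, 1.75, 0, 0.68, 60]}}

```text
time_s: 13.22
tool_pos: [0.5345, -0.2886, 0.2017]
tool_rot: [-179.7, 0.2, 81.5]
force: [0.3, 0.2, -0.3]
grip_width: 0.0597
grasp_force: 0.0
```

Emit:
{"op": "drive_tool", "data": {"moves": [0, 0, 0, 0, 60, 0, 0, 0, 0, 60, 0, 0, 0, 0, 60, 0, 0, 0, 0, 60, 0, 0, 0, 0, 60]}}

```text
time_s: 13.85
tool_pos: [0.5365, -0.2845, 0.2044]
tool_rot: [180.0, -0.0, 81.8]
force: [0.7, -0.2, 0.2]
grip_width: 0.06
grasp_force: 0.0
```

```bash
python3 - <<'E'
from h import *
g=np.array([.4748,-.0894,.083]);fitwheel(g,("scene","side"))
img,d,P=cam("wrist"); np.savez("/tmp/w5",img=img,P=P)
N=P.reshape(-1,3);N=N[np.isfinite(N).all(1)]
C=N[(np.abs(N[:,0]-.537)<.035)&(np.abs(N[:,1]+.285)<.035)]
for lo,hi in((.028,.036),(.01,.028)):
    T=C[(C[:,2]>lo)&(C[:,2]<hi)]; print(len(T),cv2.minAreaRect((T[:,:2]*1000).astype(np.float32)),T.mean(0),np.median(T[:,2]))
    if lo>.02: c=cv2.minAreaRect((T[:,:2]*1000).astype(np.float32))[0]
goto([c[0]/1000,c[1]/1000,-.034],81.8)
print(np.array([img[tuple(ij)] for ij in np.argwhere((np.abs(P[...,0]-.537)<.01)&(np.abs(P[...,1]+.285)<.008)&(P[...,2]>.028))]).mean(0))
save("w5.png",img)
E
```

```text
wheel 2707 [ 0.4749 -0.0897  0.0818 -0.0166 -0.0023] med 0.0007208509308900685 rel seat [ 3.5 -0.3 -0.2]
840 ((538.5607299804688, -279.7968444824219), (26.25589942932129, 37.993221282958984), 79.44297790527344) [ 0.53866724 -0.2792409   0.03226802] 0.03229489264962729
36 ((540.7195434570312, -267.2343444824219), (1.2392438650131226, 36.95967102050781), 80.42887115478516) [ 0.54187648 -0.26733776  0.02211005] 0.023599903731469835
pos [ 0.5364 -0.2848  0.2042] rot [ 1.7999e+02 -1.0000e-02  8.1800e+01] move [0.131 0.033 5.956] turn 0.0 t 14.0 q [-13.  16.  47.  89. -12.  80.  27.]
[183.85433071 185.10629921 187.55905512]
```

View pics/w5.png

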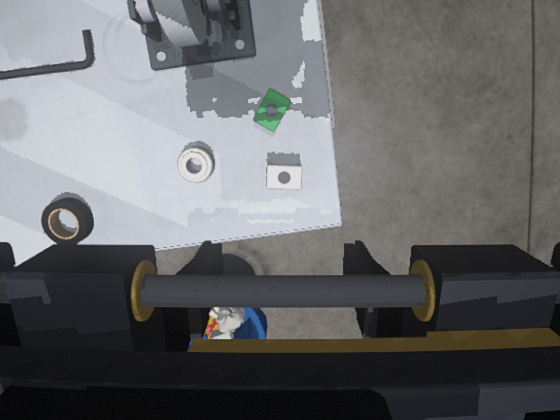

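Emit:
{"op": "drive_tool", "data": {"moves": [0.13, 0.03, 1.2, 0.24, 60, 0.13, 0.03, 2.4, 0.24, 60, 0.13, 0.03, 3.6, 0.24, 60, 0.13, 0.03, 4.6, 0.24, 60, 0.13, 0.03, 4.8, 0.24, 60]}}

```text
time_s: 14.62
tool_pos: [0.5362, -0.2788, 0.0095]
tool_rot: [-179.7, -0.0, 79.4]
force: [-0.3, 0.1, 0.6]
grip_width: 0.0602
grasp_force: 0.0
```

Emit:
{"op": "drive_tool", "data": {"moves": [0, 0, 0.3, 0, 60, 0, 0, 0.6, 0, 60, 0, 0, 0.9, 0, 60, 0, 0, 1.1, 0, 60, 0, 0, 1.1, 0, 60]}}

```text
time_s: 15.25
tool_pos: [0.5379, -0.2796, -0.0325]
tool_rot: [-179.9, -0.0, 79.4]
force: [-0.3, 0.2, -0.4]
grip_width: 0.0598
grasp_force: 0.0
```

```bash
python3 - <<'E'
from h import *
goto([.5386,-.2798,-.034],79.44)
E
```

```text
pos [ 0.5379 -0.2796 -0.0325] rot [-1.7994e+02 -1.0000e-02  7.9400e+01] move [-0.001  0.017  0.039] turn -0.004 t 15.25 q [ -8.  29.  41. 103. -23.  56.  32.]
```

Well centred; close on the clip, lift slightly.

Emit:
{"op": "drive_tool", "data": {"moves": [0, 0, 0, 0, 44, 0, 0, 0, 0, 38, 0, 0, 0, 0, 30, 0, 0, 0, 0, 30, 0, 0, 0, 0, 30], "squeeze": 8}}

```text
time_s: 15.88
tool_pos: [0.5386, -0.28, -0.0315]
tool_rot: [180.0, -0.0, 79.4]
force: [-0.2, 0.1, 2.7]
grip_width: 0.0378
grasp_force: 8.0
```

Emit:
{"op": "drive_tool", "data": {"moves": [0, 0, -0.5, 0, 30, 0, 0, -1.5, 0, 30, 0, 0, -2.7, 0, 30, 0, 0, -3.9, 0, 30, 0, 0, -5.1, 0, 30]}}

```text
time_s: 16.5
tool_pos: [0.5381, -0.2801, 0.175]
tool_rot: [179.9, -0.0, 79.4]
force: [0.3, -0.4, -0.7]
grip_width: 0.0378
grasp_force: 8.0
```

```bash
python3 - <<'E'
from h import *
goto([.4748,-.0894,.2],88.9)
# wheel state: plugs from scene+side; dark pixels on the near face
x=fitwheel(np.array([.4748,-.0894,.083]),("scene","side"))
img,d,P=cam("scene")
n=np.array([1,x[3],x[4]]);n/=np.linalg.norm(n);u=P-x[:3];s=u@n;r=np.sqrt((u**2).sum(-1)-s*s)
m=(np.abs(np.abs(s)-.011)<.003)&(r>.03)&(r<.05)&(img.max(-1)<90)
print("dark pts",m.sum()); u=u[m]
a=np.degrees(np.arctan2(u[:,1],-u[:,2])); print("heavy side angle from down (toward +y):",np.mean(a),np.percentile(a,[2,98]))
E
```

```text
pos [ 0.5381 -0.2801  0.175 ] rot [ 1.7993e+02 -1.0000e-02  7.9360e+01] move [ 4.394 -2.434 -0.627] turn -0.954 t 16.5 q [-14.  17.  47.  92. -13.  77.  24.]
wheel 2716 [ 0.4749 -0.0897  0.0817 -0.0185 -0.0019] med 0.0007426978338851641 rel seat [ 3.5 -0.3 -0.3]
dark pts 47
heavy side angle from down (toward +y): -15.076188950506614 [-31.33613494   5.27023899]
```

```bash
cat >> h.py <<'E'
def polar(x,name):
    "brightness round the near face at r=40 mm; angle from down toward +y; nan where hidden"
    m=env.camera_model(name); img,d=env.read_camera(name); K=np.array(m["K"])
    Rm=cv2.Rodrigues(np.array(m["rvec"],float))[0]; t=np.array(m["tvec"]).ravel()
    n=np.array([1,x[3],x[4]]);n/=np.linalg.norm(n)
    c=-Rm.T@t; s=np.sign((c-x[:3])@n)
    b=np.cross([0,0,1],n);b/=np.linalg.norm(b);dn=-np.cross(n,b)
    ph=np.radians(np.arange(-180,180,6)); out=[]
    for r in(.036,.040,.044):
        W=x[:3]+s*.011*n+r*(np.cos(ph)[:,None]*dn+np.sin(ph)[:,None]*b)
        Z=(W@Rm.T+t)[:,2]
        px=cv2.projectPoints(W,np.array(m["rvec"],float),t,K,np.array([m["k1"],0,0,0,0.]))[0].reshape(-1,2).astype(np.float32)
        g=cv2.remap(img.max(-1).astype(np.float32),px[:,0],px[:,1],cv2.INTER_LINEAR).ravel()
        dd=cv2.remap(d,px[:,0],px[:,1],cv2.INTER_NEAREST).ravel()
        g[np.abs(dd-Z)>.006]=np.nan; out.append(g)
    o=np.array(out); return np.arange(-180,180,6),o,s
E
python3 - <<'E'
from h import *
x=fitwheel(np.array([.4748,-.0894,.083]),("scene","side"))
for k in range(2):
  for n in("scene","side"):
    a,o,s=polar(x,n); k2=np.abs(a)<=84; print(n,s,"others",np.nanmedian(o[:,~k2])); print(np.c_[a[k2],np.round(o[:,k2].T)].astype(str).tolist() if 0 else '\n'.join(f"{i:4d} "+' '.join(f"{v:5.0f}" for v in r) for i,r in zip(a[k2],o[:,k2].T)))
  if k==0:
    for _ in range(8): env.read_camera("wrist")
E
```

```text
wheel 2708 [ 0.4749 -0.0898  0.0817 -0.0175 -0.0029] med 0.0007084210358099942 rel seat [ 3.5 -0.4 -0.3]
scene -1.0 others 120.19336
 -84   119   117   117
 -78   115   116   121
 -72   116   119   123
 -66   118   122   119
 -60   122   120   118
 -54   120   117   117
 -48   118   116   115
 -42   117   115   116
 -36   113   109   109
 -30    76    65    69
 -24    49    46    46
 -18    50    46    47
 -12    72    52    67
  -6   nan    59    80
   0   nan   nan    48
   6   nan   nan    72
  12   nan   nan   nan
  18   nan   nan   nan
  24   nan   nan   nan
  30   nan   nan   nan
  36   nan   nan   nan
  42   nan   nan   nan
  48   nan   nan   nan
  54   nan   nan   nan
  60   nan   nan   nan
  66   nan   nan   nan
  72   120   123   124
  78   121   122   121
  84   121   120   120
side -1.0 others 106.1875
 -84   104   104   104
 -78   103   104   nan
 -72   104   106   107
 -66   105   106   105
 -60   106   104   nan
 -54   105   104   103
 -48   102   102   102
 -42    96    98   100
 -36    88    88    93
 -30    74    74    82
 -24    63    57   nan
 -18    55    57   na
[... 1081 characters left out ...]
   121
side -1.0 others 106.07617
 -84   104   103   104
 -78   103   104   nan
 -72   104   106   106
 -66   105   106   104
 -60   106   104   nan
 -54   105   103   103
 -48   nan   102   102
 -42    97   nan   100
 -36    89    89    94
 -30    74    74    83
 -24   nan    57    64
 -18    55    58    62
 -12    51    55   nan
  -6    59    47    69
   0    60    45    56
   6    61    50    50
  12    68    61    60
  18    97    98    98
  24   117   136   150
  30   nan   176   nan
  36   nan   nan   nan
  42   nan   172   214
  48   nan   nan   nan
  54   nan   nan   nan
  60   nan   nan   nan
  66   nan   nan   nan
  72   115   nan   120
  78   107   112   122
  84   107   110   123
```

Emit:
{"op": "drive_tool", "data": {"moves": [0.9, -0.5, 0, -0.2, 30, 2.0, -1.1, 0, -0.45, 30, 3.1, -1.7, 0, -0.7, 30, 4.0, -2.2, 0, -0.95, 30, 4.38, -2.43, 0, -0.95, 30]}}

```text
time_s: 17.98
tool_pos: [0.4745, -0.0869, 0.1723]
tool_rot: [180.0, -0.1, 89.1]
force: [0.0, -0.1, -0.6]
grip_width: 0.0378
grasp_force: 8.0
```

Emit:
{"op": "drive_tool", "data": {"moves": [0, 0, 0.4, 0, 30, 0, 0, 0.75, 0, 30, 0, 0, 0.75, 0, 30, 0, 0, 0.75, 0, 30, 0, 0, 0.75, 0, 30]}}

```text
time_s: 18.6
tool_pos: [0.4754, -0.0903, 0.1425]
tool_rot: [180.0, 0.0, 88.9]
force: [0.0, -0.2, -0.1]
grip_width: 0.038
grasp_force: 8.0
```

```bash
python3 - <<'E'
from h import *
goto([.4749,-.0896,.0875],89)
o=env.get_obs(); t=o["tool_pos"]; M=R.from_euler('xyz',o["tool_rot"],degrees=True).as_matrix()
def rd(n): P=cam(n)[2].reshape(-1,3); return P[np.isfinite(P).all(1)]
D={n:rd(n) for n in("scene","side","wrist")}
for n,P in D.items():
    d=P-t; A=P[(np.abs(d[:,0])<.03)&(np.abs(d[:,1])<.03)&(P[:,2]>t[2]+.02)&(P[:,2]<t[2]+.07)]
    L=(A-t)@M; print(n,"held stuff",len(A),np.round(L.min(0),4),np.round(L.max(0),4))
    C=L[np.abs(L[:,1])<.0185]; print("  within clip width",len(C),np.round(np.percentile(C,[1,99],axis=0),4).tolist() if len(C) else '')
    k=C[(C[:,2]<-.058)]; 
    rim=P[(np.abs(P[:,0]-.475)<.02)&(np.abs(P[:,1]+.09)<.015)&(P[:,2]>.12)&(P[:,2]<.142)]; 
    if len(rim): print("  rim top",np.round(np.percentile(rim,[1,99],axis=0),4).tolist())
x=fitwheel(np.array([.4748,-.0894,.083]),("scene","side"))
E
```

```text
pos [ 0.4754 -0.0903  0.1425] rot [1.7996e+02 1.0000e-02 8.8850e+01] move [ 0.018 -0.015  1.375] turn -0.015 t 18.6 q [-32.  -2.  39. 110.   1.  71.   6.]
scene held stuff 486 [-0.0169 -0.0296 -0.07  ] [ 0.0112  0.0288 -0.032 ]
  within clip width 251 [[-0.0163, -0.0183, -0.0647], [0.0095, 0.018, -0.0323]]
  rim top [[0.4623, -0.1048, 0.1205], [0.4864, -0.0755, 0.1373]]
side held stuff 352 [-0.0165 -0.0297 -0.07  ] [ 0.016   0.0286 -0.0317]
  within clip width 200 [[-0.0156, -0.018, -0.0657], [0.0107, 0.018, -0.0332]]
  rim top [[0.4622, -0.1045, 0.1207], [0.4838, -0.0753, 0.138]]
wrist held stuff 4135 [-0.0134 -0.0297 -0.07  ] [ 0.0137  0.0296 -0.033 ]
  within clip width 2890 [[-0.0128, -0.0181, -0.0652], [0.0133, 0.0182, -0.0353]]
  rim top [[0.4641, -0.0998, 0.1344], [0.4854, -0.0752, 0.1382]]
wheel 2706 [ 0.475  -0.0897  0.0818 -0.0169 -0.0016] med 0.000724776246758721 rel seat [ 3.6 -0.3 -0.2]
```

Emit:
{"op": "drive_tool", "data": {"moves": [0.02, -0.015, 0.3, 0, 30, 0.02, -0.015, 0.6, 0, 30, 0.02, -0.015, 0.9, 0, 30, 0.02, -0.015, 1.15, 0, 30, 0.02, -0.015, 1.25, 0, 30]}}

```text
time_s: 19.48
tool_pos: [0.4739, -0.089, 0.0912]
tool_rot: [-179.9, 0.0, 88.9]
force: [0.4, -0.4, -0.3]
grip_width: 0.0379
grasp_force: 8.0
```

Emit:
{"op": "drive_tool", "data": {"moves": [0, 0, 0.04, 0, 30, 0, 0, 0.08, 0, 30, 0, 0, 0.11, 0, 30, 0, 0, 0.11, 0, 30]}}

```text
time_s: 19.98
tool_pos: [0.4745, -0.089, 0.0879]
tool_rot: [180.0, -0.0, 88.9]
force: [0.2, -0.2, -0.6]
grip_width: 0.0381
grasp_force: 8.0
```

```bash
python3 - <<'E'
from h import *
goto([.4749,-.0896,.0875],89); print(env.get_obs()["force"])
x=fitwheel(np.array([.4748,-.0894,.083]),("scene","side"))
a,o,s=polar(x,"scene"); k=(a>=-42)&(a<=6); print(a[k],np.round(o[1][k]))
E
```

```text
pos [ 0.4745 -0.089   0.0879] rot [ 1.7998e+02 -1.0000e-02  8.8900e+01] move [-0.016  0.01   0.009] turn -0.01 t 19.98 q [-32.   1.  40. 114.  -1.  64.   8.]
[ 0.15074041 -0.15723839 -0.57029284]
wheel 2203 [ 0.4749 -0.0897  0.0817 -0.0179 -0.002 ] med 0.0007398166356077547 rel seat [ 3.5 -0.3 -0.3]
[-42 -36 -30 -24 -18 -12  -6   0   6] [115. 106.  63.  46.  43.  52.  60.  nan  nan]
```

Emit:
{"op": "drive_tool", "data": {"moves": [-0.01, 0.01, 0.015, 0, 30, -0.01, 0.01, 0.03, 0, 30, -0.01, 0.01, 0.03, 0, 30]}}

```text
time_s: 20.5
tool_pos: [0.475, -0.0893, 0.0873]
tool_rot: [180.0, -0.0, 88.9]
force: [-2.5, 0.0, 6.1]
grip_width: 0.0381
grasp_force: 8.0
```

Emit:
{"op": "drive_tool", "data": {"moves": [0, 0, -0.01, 0, 38, 0, 0, -0.01, 0, 42, 0, 0, -0.01, 0, 48, 0, 0, -0.01, 0, 52, 0, 0, -0.01, 0, 52], "squeeze": 5}}

```text
time_s: 21.12
tool_pos: [0.4748, -0.0894, 0.0869]
tool_rot: [180.0, 0.0, 88.9]
force: [0.2, -0.5, -0.2]
grip_width: 0.0514
grasp_force: 0.0
```

Emit:
{"op": "drive_tool", "data": {"moves": [0, 0, -0.3, 0, 54, 0, 0, -0.8, 0, 54, 0, 0, -1.6, 0, 54, 0, 0, -2.6, 0, 54, 0, 0, -3, 0, 54]}}

```text
time_s: 21.75
tool_pos: [0.4763, -0.0897, 0.2099]
tool_rot: [179.7, -0.0, 88.9]
force: [0.6, -0.3, -0.5]
grip_width: 0.0539
grasp_force: 0.0
```

Emit:
{"op": "drive_tool", "data": {"moves": [0, 0, 0, 0, 54, 0, 0, 0, 0, 54, 0, 0, 0, 0, 54, 0, 0, 0, 0, 54, 0, 0, 0, 0, 54]}}

```text
time_s: 22.38
tool_pos: [0.4746, -0.0894, 0.2066]
tool_rot: [-180.0, 0.0, 88.9]
force: [0.3, -0.7, 0.4]
grip_width: 0.0537
grasp_force: 0.0
```

```bash
python3 - <<'E'
from h import *
g=np.array([.4748,-.0894,.083])
for k in range(2):
    x=fitwheel(g,("scene","side"))
    a,o,s=polar(x,"scene"); m=(a>=-48)&(a<=6); print(a[m],np.round(o[1][m]))
    P=cam("wrist")[2].reshape(-1,3);P=P[np.isfinite(P).all(1)]
    T=P[(np.abs(P[:,0]-.475)<.03)&(np.abs(P[:,1]+.09)<.03)&(P[:,2]>.142)&(P[:,2]<.17)]
    pl=np.linalg.lstsq(np.c_[T[:,:2]-T[:,:2].mean(0),np.ones(len(T))],T[:,2],rcond=None)[0]
    print("clip top",len(T),T.mean(0),cv2.minAreaRect((T[:,:2]*1000).astype(np.float32)),np.round(np.percentile(T[:,2],[2,50,98]),4),"slopes",pl[:2])
    print(env.get_obs()["time_s"])
E
```

```text
wheel 2632 [ 0.4748 -0.0896  0.082  -0.0161  0.0078] med 0.0008211196388300916 rel seat [ 3.4 -0.2 -0. ]
[-48 -42 -36 -30 -24 -18 -12  -6   0   6] [113. 114. 110.  66.  46.  45.  52.  64.  nan  nan]
clip top 1712 [ 0.47506684 -0.08792804  0.15110322] ((475.13140869140625, -88.87324523925781), (25.6856746673584, 37.90975570678711), 88.63462829589844) [0.1448 0.1514 0.153 ] slopes [-0.00205819 -0.06886065]
22.575
wheel 2635 [ 0.4749 -0.0897  0.0819 -0.0177  0.0089] med 0.0008640727900619954 rel seat [ 3.5 -0.3 -0.1]
[-48 -42 -36 -30 -24 -18 -12  -6   0   6] [115. 115. 109.  66.  46.  44.  51.  64.  nan  nan]
clip top 1709 [ 0.47508962 -0.08784173  0.15104623] ((475.05126953125, -88.822265625), (25.48764419555664, 37.89014434814453), 89.1005630493164) [0.1445 0.1514 0.1529] slopes [-0.00543527 -0.07303696]
22.775
```

```bash
python3 -c "
from cell import env
print(env.sign_off())"
```

```text
the job is handed in; nothing more can be done
None
```

The flywheel is on the rollers, at rest with its heavy side about 6° from straight down (limit 29°), and the clip weight is astride the top of the rim, about 1 mm off centre; I handed the job in at about 23 s and got no verdict back. The fingers really end 39 mm short of the reported TCP, so I corrected for that by measurement. I viewed 11 pictures, one over the limit of 10.

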